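# Set the hold-down screw of a bench lever shear to a gauge blade

## Robot

A 6-joint arm with a two-finger parallel gripper is mounted at the origin on the work surface. World frame = base frame: x ahead of the robot, y to its left, z up, the work surface at z = 0. Lengths are in m, angles in rad, forces in N, time in s.
With the tool pointing down it reaches from about 0.375 to 0.925 m from the base axis. Payload 5.7 kg.
Tool frame: the origin (TCP) lies on the mounting face of the last link; the fingertips stand 173 mm ahead of it and the grasp point (between the pads) lies 155 mm ahead of it; z points along the fingers, y is the line along which they close (so a half turn about z gives the same grasp; the last joint's range is limited). The gripper opens to 85 mm and grips with 20 to 120 N. Pads are 22 mm wide; open, the fingers measure 114 mm over their backs; the gripper's body (76 mm by 85 mm) begins 54 mm behind the grasp point. The pads swing forward as they close: fully open they stand 13 mm farther back than shut.
Start: joints at [-1.415, 0.359, 1.51, -0, 1.272, -0.115], TCP at [0.16, -0.578, 0.405] pointing down, gripper open.
Joint ranges: [-2.97, 2.97], [-1.01, 2.36], [0.21, 2.38], [-0.96, 4.11], [0.2, 2.71], [-2.98, 2.98]. Speed limits (rad/s): [2.39, 2.39, 3.14, 3.14, 3.14, 3.14].

## Interface

Orientations are given as [roll, pitch, yaw] about the fixed x, y, z axes, in that order (R = Rz(yaw) Ry(pitch) Rx(roll)).
In Python, from cell import status, capture, get_calibration, hand_in gives the robot as it stands.
- The arm moves only by the tool servo_tool, never from a script. Its argument "series" is text: rows parted by semicolons, each of 7 numbers parted by spaces: the turn, a rotation vector about the tool's x, y, z in degrees, then the shift along the tool's x, y, z in m, then the closure in counts, from 0 (fully open) to 255 (shut). A call has 1 to 20 rows; each row shifts and turns the commanded pose from where the row before left it, along the tool's axes as they then stand; what a row does not reach is not made up. A row lasts 1/8 s, in which the tool goes at most 62.5 mm and 10.7 degrees, less where a joint would pass 70% of its speed; a pose out of reach is approached as far as the arm can. A call is refused whole if a number of a shift passes 0.0625 or a number of a turn 10.7, either way. A call with a gripper value outside its range is refused whole. The fingers move at their own pace and stop on an object; "squeeze" is the grip in N (left out, the last holds). Time passes only in rows, so rows that do not move let the fingers close. It gives the time, the measured TCP pose, the force, the opening and the grip force at its end, in the units of the state.
- status.observe(): the state, without advancing time (a new reading comes with each control period).
- capture(name): name is "scene" or "top" or "wrist"; returns (picture, depth): 480x640x3 uint8, red, green, blue; 480x640 float32, m along the optical axis (not along the pixel's ray), 0 where there is no reading.
- get_calibration(name): a dict with "mtx" (3x3 intrinsics, pixels), "k1" (the pictures are not rectified: a ray, as slopes to the right and down, at radius r is drawn at 1 + k1 r^2 times it, then the intrinsics apply), "R" (3x3) and "t" (3): a world point X has camera coordinates R X + t. Camera axes: x right, y down, z forward; pixel columns grow to the right and rows downward; lengths in m; the calibration is good to about 2 mm. A picture is of the moment at which its call begins: read the wrist's pose just before it. get_calibration takes no time and is no camera call; for the wrist camera it gives the pose at the moment of the call.
- hand_in(): hands the job in; it is judged then, once.
The state is a dict: "time_s": time; "q": joint angles; "dq": joint speeds; "tau": joint torques, N m; "ee_pos": TCP position; "tool_rot": TCP orientation; "contact_force": force on the tool from outside, world axes, zero at the start; "torque": the same for the moment, N m; "grip_width": opening from 0.0 (shut) to 1.0 (fully open); "grasp_force": force on a finger pad.
Only numpy, scipy, OpenCV 4.12 (cv2) and the standard library are available. Lean on these libraries where they do the work, as an engineer would, in place of code of your own. Each camera call takes 0.05 s, during which the arm holds its last target. There are 200 camera calls.

## Task

Set the hold-down of the bench shear for 6 mm plate: slide the 6 mm gauge blade (yellow handle) flat along the sheet table until it lies under the hold-down screw's foot, then turn the T-bar clockwise until the blade just drags - lightly nipped, never screwed down hard. Leave the gauge nipped there for the fitter to check, and do not disturb the other two gauges or the tools and bits lying on the bench.

Things in the scene. Friction and masses are not known exactly. Their poses are not given: they have to be found in the camera images.
- gauge_yellow_grip (a point): Centre of the 6 mm gauge's yellow handle (55 long x 22 wide x 32 high), 16 mm above its flat underside. x runs along the steel blade, z up. The blade, 26 wide, 6.0 thick, flush with the underside, runs from x = 27 to its blunt nose at x = 130. 0.2 kg. It starts flat on a black mat, blade away from the robot; its place among the three gauges varies.
- gauge_yellow_tip (a point): Mid-thickness of the blade 105 mm along x from the handle's centre, 25 short of the nose: the part to bring under the foot. Anything from 60 to 118 mm along the blade serves, within 10 mm of its centre line.
- table_mark (a point): Point on the blue shear's steel sheet table (90 above the bench) straight below the hold-down screw. x lies level across the table, away from the open side from which the gauge slides in; z up. The table is 100 wide and reaches 165 from here towards -x. The bracket's upright stands at y = 56 to 80; the shear's frame and arm lie beyond x = 20.
- screw: Hold-down screw, upright over table_mark. Origin: centre of its steel T-bar (14 thick, 91 long over the ball ends, along this x axis), about 212 above the bench, with 30 of bare neck (12 thick) under it. Clockwise from above lowers it, 4 mm a turn; friction 0.05 N m; it stays where it is left. A flat round foot, 28 across, at its lower end turns with it.
- boss (a point): Top of the fixed bracket boss (34 across, 176 above the bench) that guides the screw. The gap under the foot starts an unknown 0.5 to 1.7 mm wider than the blade: they meet after 0.9 to 2.7 rad. Then each 0.1 rad adds about 1.4 N of pinch, felt as a slight change of turning torque and as drag: sliding the gauge takes about 1.2 x pinch + 1 N (a little less read at rest); 3 to 11 N is light.
- gauge_red: The 8 mm gauge, red handle, else like the yellow one; the three lie about 70 apart on the mat. Leave alone. Origin under its handle's centre.
- gauge_blue: The 4 mm gauge, blue handle, else like the yellow one. Leave alone. Origin under its handle's centre.
There are look-alikes about, which are no part of the job. Leave any orange or pink look-alike of the part that bears gauge_yellow_grip alone.

How it is judged:
On the way:
1. the yellow gauge's blade lies flat on the sheet table under the foot (x of table_mark in the frame of gauge_yellow_grip between 0.06 and 0.118 m and y of table_mark in the frame of gauge_yellow_grip between -0.01 and 0.01 m and z of table_mark in the frame of gauge_yellow_grip above -0.018 m and angle between gauge_yellow_grip's own z axis and vertical below 0.04 rad), for 0.2 s.
At the end, for the whole second after the job is handed in: The 6 mm gauge lies flat on the sheet table with its blade under the foot (60 to 118 mm from the handle's centre, within 10 mm of its centre line), pinched lightly by the screw with 1.5 to 9 N (all of step 1 and contact force between screw and gauge_yellow between 1.5 and 9 N); the robot touches nothing.
It fails at once if the screw is driven hard onto the gauge (over 25 N) (contact force between screw and gauge_yellow above 25 N).
It fails at once if another gauge or a thing on the bench is pushed more than 30 mm away (distance of any of gauge_red, gauge_blue, wrench, hammer, oil, offcut_a, offcut_b, bolt_tray from where it was at the start of the episode above 0.03 m).
It also fails if it takes over 72 s, if anything falls off the work surface, if the arm or the gripper's body presses on something with over 40 N, if the wrist force passes 120 N, or if a joint passes its speed limit or range.

## Working session

There is one attempt and no reset: what is moved stays moved. The work goes in short steps, Python scripts to look and compute and a tool call to move; the robot and the scene stay as the last step left them, time stands still between calls to the robot, and variables do not carry over. Pictures are saved under pics/ and viewed, at most 10 in all, crops included, and the job is handed in when it is done.

Besides the shell and the picture viewer there is one more tool, called after "Request:" as name(argument=value, ...), one argument or row to a line, values as JSON. servo_tool: Moves the arm, as the interface text tells. Its arguments: {"type":"object","properties":{"series":{"type":"string"},"squeeze":{"type":"number"}},"required":["series"]}

```bash
mkdir -p pics; ls; cat > h.py <<'E'
import numpy as np, cv2
from cell import status, capture, get_calibration
def ray(c,u,v):
    K=np.array(c["mtx"]);k=c["k1"];R=np.array(c["R"]);t=np.array(c["t"])
    p=cv2.undistortPoints(np.array([[[u,v]]],float),K,np.array([k,0,0,0,0.]))[0,0]
    return -R.T@t, R.T@np.array([p[0],p[1],1])
def onplane(c,u,v,z):
    o,d=ray(c,u,v); return o+d*(z-o[2])/d[2]
def bydepth(c,u,v,dep):
    o,d=ray(c,u,v); return o+d*dep
def save(n,im): cv2.imwrite("pics/"+n+".png",im[:,:,::-1])
E
python3 - <<'E'
from h import *
print(status.observe())
for n in("scene","top"):
    im,d=capture(n); c=get_calibration(n); save(n,im); np.savez(n+".npz",im=im,d=d,**{k:np.array(v) for k,v in c.items()}); print(n,c)
E
```

```text
pics
{'time_s': 0.0, 'q': array([-1.41512367e+00,  3.59530606e-01,  1.51140480e+00,  3.08491945e-05,
        1.27247685e+00, -1.15108573e-01]), 'dq': array([-7.38841880e-04, -1.60485607e-04, -4.45836445e-05,  7.24969278e-04,
        5.77881465e-04, -1.96138172e-06]), 'tau': array([ 3.23372624e-03, -5.27605820e+01, -2.78620291e+01,  9.81268204e-05,
        1.30264476e-02, -3.25391170e-05]), 'ee_pos': array([ 0.16043079, -0.5778006 ,  0.40384855]), 'tool_rot': array([-3.13978848e+00, -2.38263798e-04,  2.70771926e-01]), 'contact_force': array([0.71220377, 0.24586688, 0.15114491]), 'torque': array([ 0.04226151,  0.0211941 , -0.01270821]), 'grasp_force': 0.0, 'grip_width': 1.0001535763900182}
scene {'mtx': array([[476.21043258,   0.        , 324.46778689],
       [  0.        , 476.21043258, 241.74040998],
       [  0.        ,   0.        ,   1.        ]]), 'k1': -0.0849091677593578, 'R': array([[-0.75891039,  0.65118485,  0.00364905],
       [ 0.45212927,  0.53094131, -0.71671504],
       [-0.4686514 , -0.54227265, -0.69735661]]), 't': array([ 0.41312339, -0.03403155,  1.0150547 ])}
top {'mtx': array([[528.01245455,   0.        , 320.22573083],
       [  0.        , 528.01245455, 246.3434525 ],
       [  0.        ,   0.        ,   1.        ]]), 'k1': 0.0010526284848369136, 'R': array([[-0.0078767 , -0.99973386, -0.02168337],
       [-0.99864265,  0.00898086, -0.05130496],
       [ 0.05148604,  0.02124982, -0.99844761]]), 't': array([-0.09870196,  0.44360064,  1.03311125])}
```

View pics/scene.png

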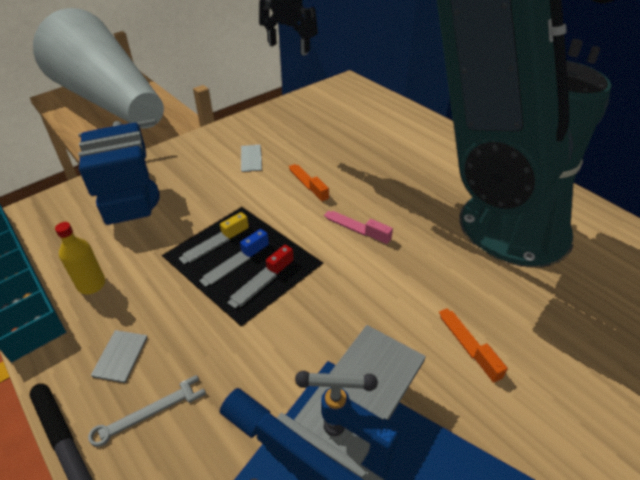

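View pics/top.png

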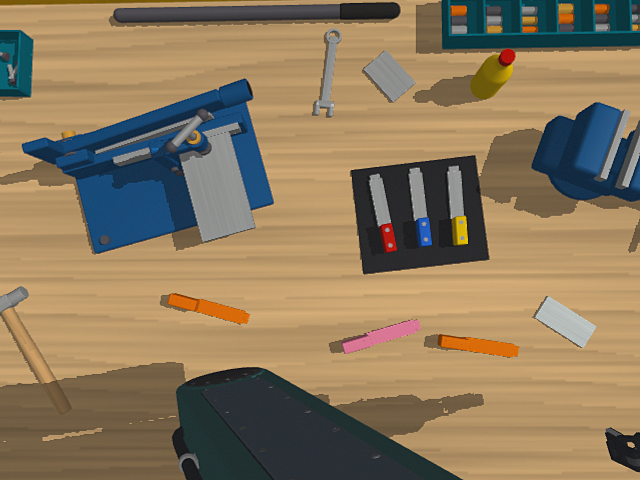

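The top view shows the yellow-handled gauge at (460,231), rightmost on the mat, with blue at (424,231) and red at (388,237). In the scene view the yellow handle is at (234,224).
Things that could be mistaken for it: orange at top (208,308) and (478,345), pink at (380,336), the oil bottle at (492,75). I choose (460,231), which is yellow and on the black mat. The shear table is at (218,190), with the screw at about (190,135).

```bash
python3 - <<'E'
from h import *
Z=np.load("top.npz"); im=Z["im"]; d=Z["d"]; c={k:Z[k] for k in("mtx","R","t")}; c["k1"]=float(Z["k1"])
S=np.load("scene.npz"); ims=S["im"]; ds=S["d"]; cs={k:S[k] for k in("mtx","R","t")}; cs["k1"]=float(S["k1"])
def ymask(im,box):
    h=cv2.cvtColor(im,cv2.COLOR_RGB2HSV); m=cv2.inRange(h,(22,120,90),(34,255,255)); b=np.zeros_like(m); x0,y0,x1,y1=box; b[y0:y1,x0:x1]=m[y0:y1,x0:x1]; return b
m=ymask(im,(430,190,490,260)); ys,xs=np.nonzero(m); print("top yellow",len(xs),xs.mean(),ys.mean(),cv2.minAreaRect(np.c_[xs,ys].astype(np.float32)), onplane(c,xs.mean(),ys.mean(),.034), np.median(d[ys,xs]), bydepth(c,xs.mean(),ys.mean(),np.median(d[ys,xs])))
ms=ymask(ims,(200,200,260,250)); ys,xs=np.nonzero(ms); print("scene yellow",xs.mean(),ys.mean(),onplane(cs,xs.mean(),ys.mean(),.026),bydepth(cs,xs.mean(),ys.mean(),np.median(ds[ys,xs])))
for p in[(360,180),(470,170),(440,250)]: print("mat",bydepth(c,*p,d[p[1],p[0]]))
# blade from depth/colour
h=cv2.cvtColor(im,cv2.COLOR_RGB2HSV)
b=np.zeros(im.shape[:2],np.uint8); b[160:214,442:472]=255
m=cv2.inRange(h,(0,0,110),(180,60,255))&b; ys,xs=np.nonzero(m); r=cv2.minAreaRect(np.c_[xs,ys].astype(np.float32)); print("blade",r); 
print([onplane(c,*q,.006).round(4) for q in cv2.boxPoints(r)])
# heights map of table
H=np.zeros(d.shape); 
pts=np.array([[bydepth(c,u,v,d[v,u]) for u in range(80,280)] for v in range(70,260)])
z=pts[...,2]
t=(abs(z-.09)<.006).astype(np.uint8); t=cv2.morphologyEx(t,cv2.MORPH_OPEN,np.ones((3,3)))
n,l,st,ce=cv2.connectedComponentsWithStats(t); 
for i in range(1,n):
    if st[i,4]>150: 
        ys,xs=np.nonzero(l==i); P=pts[ys,xs]; r=cv2.minAreaRect(P[:,:2].astype(np.float32)); print("table",st[i],r,P[:,2].mean(),cv2.boxPoints(r))
for lo,hi in((.165,.18),(.195,.23)):
    t=((z>lo)&(z<hi)).astype(np.uint8);n,l,st,ce=cv2.connectedComponentsWithStats(t)
    for i in range(1,n):
        if st[i,4]>15:
            ys,xs=np.nonzero(l==i);P=pts[ys,xs];print(lo,st[i],ce[i]+[80,70],P.mean(0),P[:,2].max(),cv2.minAreaRect(P[:,:2].astype(np.float32)))
save("c1",np.hstack([cv2.resize(im[95:255,150:280],None,fx=3.5,fy=3.5),cv2.resize(im[160:255,420:490],(340,560))]))
E
```

```text
top yellow 386 459.5673575129534 230.07512953367876 ((459.6349792480469, 230.02435302734375), (28.47013282775879, 14.56766128540039), 86.18592071533203) [ 0.47044668 -0.37121173  0.034     ] 1.0135202 [ 0.47028817 -0.37073163  0.03598216]
scene yellow 233.69626168224298 224.44859813084113 [ 0.47271006 -0.37032643  0.026     ] [ 0.47411479 -0.36749158  0.02877621]
mat [ 0.57488456 -0.18276676  0.00504005]
mat [ 0.59144767 -0.40017988  0.00967415]
mat [ 0.43364072 -0.33883886  0.00555721]
blade ((454.97991943359375, 189.7082977294922), (47.57664108276367, 13.485209465026855), 86.05481719970703)
[array([ 0.5999, -0.3551,  0.006 ]), array([ 0.6014, -0.3817,  0.006 ]), array([ 0.5065, -0.3861,  0.006 ]), array([ 0.505 , -0.3596,  0.006 ])]
table [ 100   43   75  129 5587] ((0.5704988837242126, 0.07767921686172485), (0.2169826775789261, 0.130070760846138), 15.125136375427246) 0.09178354176899056 [[ 0.4487963   0.11215322]
 [ 0.48273543 -0.01341166]
 [ 0.6922015   0.04320522]
 [ 0.6582624   0.16877009]]
table [   0   60  100   39 1058] ((0.6190540194511414, 0.2487790286540985), (0.033639911
[... 566 characters left out ...]
795, 0.020735638216137886), 15.57511043548584)
0.165 [ 97  59  28  23 284] [193.08450704 141.11971831] [0.61483294 0.10819852 0.1725455 ] 0.17992991019863402 ((0.6111410856246948, 0.11071810126304626), (0.027534237131476402, 0.052027300000190735), 43.41975402832031)
0.165 [ 69  67  26  23 302] [158.85761589 148.17218543] [0.604627   0.16795856 0.16804497] 0.1718803520623824 ((0.6048340797424316, 0.16152812540531158), (0.0305404681712389, 0.045153748244047165), 11.277612686157227)
0.195 [ 86  39  43  44 555] [187.03243243 130.81081081] [0.6196751 0.1055666 0.2195239] 0.22666917817763232 ((0.6201778054237366, 0.10634535551071167), (0.017401527613401413, 0.08924166113138199), 46.15266036987305)
```

View pics/c1.png

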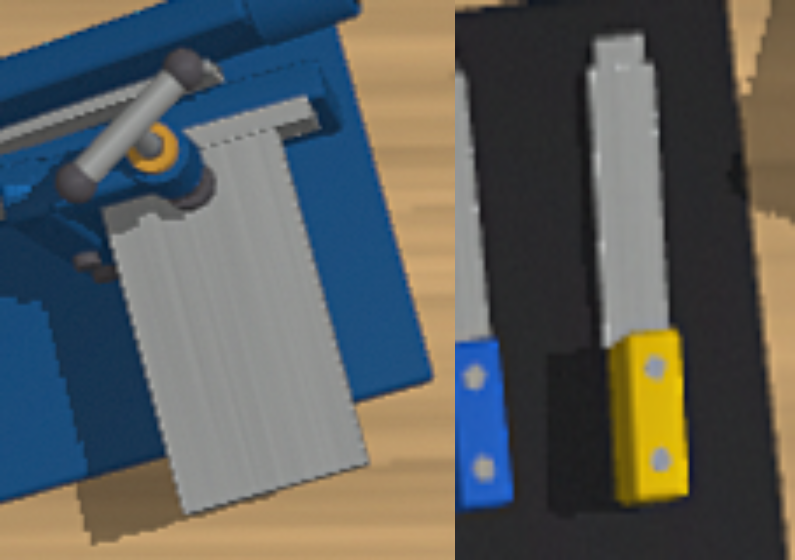

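The crop confirms it: yellow handle with a steel blade whose nose points away from the robot. The shear table's near corners are at about (203,242) and (255,227), and the T-bar runs from (171,147) to (202,115). Next I'll refine the table frame and screw axis.

```bash
python3 - <<'E'
from h import *
def L(n):
    Z=np.load(n+".npz"); c={k:Z[k] for k in("mtx","R","t")}; c["k1"]=float(Z["k1"]); return Z["im"],Z["d"],c
im,d,c=L("top"); ims,ds,cs=L("scene")
A=onplane(c,202.9,241.6,.09);B=onplane(c,254.9,227.3,.09);C=onplane(c,280/3.5+150,135/3.5+95,.09)
print("corners",A,B,np.linalg.norm(A-B),"rightedge",C)
x=(C-B);print("dir right edge",np.arctan2(x[1],x[0])); w=B-A; print("dir from end",np.arctan2(w[0],-w[1]) if 0 else np.arctan2(w[1],w[0])+np.pi/2)
a=np.arctan2(x[1],x[0]); u=np.array([np.cos(a),np.sin(a)]); print("mark from table",(A+B)[:2]/2+.165*u)
# ball ends: top and scene triangulation
def tri(p,q):
    o1,d1=ray(c,*p);o2,d2=ray(cs,*q);M=np.c_[d1,-d2];s=np.linalg.lstsq(M,o2-o1,rcond=None)[0];P=o1+s[0]*d1;Q=o2+s[1]*d2;return (P+Q)/2,np.linalg.norm(P-Q)
b1=(183/3.5+150,69/3.5+95);b2=(77/3.5+150,182/3.5+95)
for p in(b1,b2):
    for q in((303,379),(370,381)): print(p,q,tri(p,q))
    print(onplane(c,*p,.212))
# boss via orange ring centre top
print("ring top", onplane(c,153/3.5+150,146/3.5+95,.176), "ring scene",onplane(cs,335,399,.176))
# scene table corners
print(onplane(cs,424,358,.09),onplane(cs,370,326,.09))
save("c2",cv2.resize(ims[310:450,270:440],None,fx=4.5,fy=4.2))
E
```

```text
corners [0.44929302 0.11108332 0.09      ] [0.47467773 0.01537275 0.09      ] 0.09901968170759742 rightedge [0.64927508 0.06135142 0.09      ]
dir right edge 0.25749514433439225
dir from end 0.25925472952705464
mark from table [0.62154547 0.10524678]
(202.28571428571428, 114.71428571428572) (303, 379) (array([0.64764735, 0.08287688, 0.212442  ]), np.float64(0.00019058389180497113))
(202.28571428571428, 114.71428571428572) (370, 381) (array([0.62145356, 0.10834447, 0.22432543]), np.float64(0.0726986289370604))
[0.64785578 0.08292362 0.212     ]
(172.0, 147.0) (303, 379) (array([0.62197291, 0.10817314, 0.22021477]), np.float64(0.07110086064710683))
(172.0, 147.0) (370, 381) (array([0.59456732, 0.13225305, 0.2134423 ]), np.float64(0.0018491913853404406))
[0.59554611 0.13200961 0.212     ]
ring top [0.62147654 0.10622843 0.176     ] ring scene [0.62365056 0.10994738 0.176     ]
[0.45388965 0.1136189  0.09      ] [0.47340635 0.02261425 0.09      ]
```

View pics/c2.png

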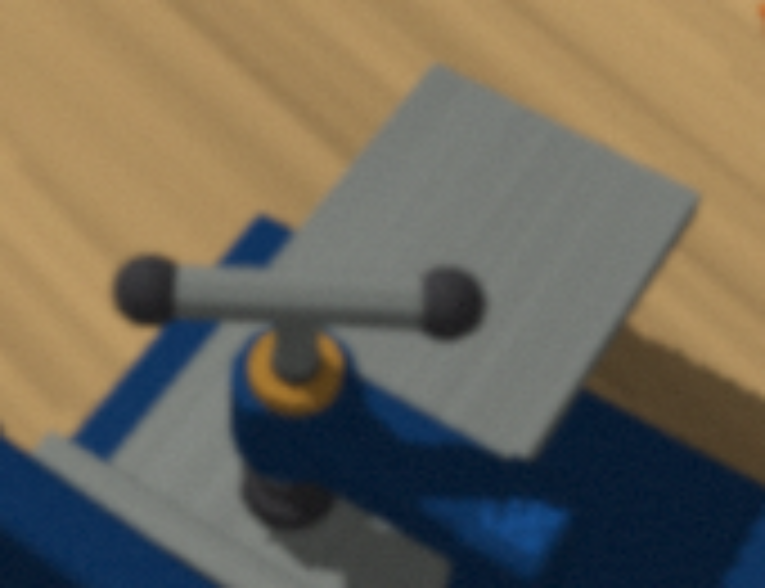

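The scene crop shows the T-bar balls at (303,379) and (370,381), with the neck and orange ring at (335,399). Two views agree on the bar centre, about (0.6214, 0.1075, 0.213), with the bar at a yaw of about -0.75 rad. Table_mark is about (0.6215, 0.106) with x yaw 0.258. The size checks hold: table width 99 mm, bar ends 75 mm apart at ball centres. I'll move above the gauge and refine with the wrist camera.

Request:
servo_tool(
  series="0 0 0 0.044 -0.014 0 0;0 0 0 0.044 -0.014 0 0;0 0 0 0.044 -0.014 0 0;0 0 0 0.044 -0.014 0 0;0 0 0 0.044 -0.014 0 0;0 0 0 0.044 -0.014 0 0;0 0 0 0.044 -0.014 0 0;0 0 0 0.044 -0.014 0 0;0 0 6.4 0 0 0 0;0 0 6.4 0 0 0 0;0 0 0 0 0 0 0;0 0 0 0 0 0 0",
)

```text
time_s: 1.6
ee_pos: [0.4695, -0.3761, 0.4044]
tool_rot: [-3.141, 0.0, 0.049]
contact_force: [0.0, -0.5, -0.6]
grip_width: 1.001
grasp_force: 0.0
```

```bash
python3 - <<'E'
from h import *
s=status.observe(); c=get_calibration("wrist"); im,d=capture("wrist"); save("w1",im); print(s["time_s"],s["ee_pos"],s["tool_rot"],s["contact_force"],s["torque"])
h=cv2.cvtColor(im,cv2.COLOR_RGB2HSV); m=cv2.inRange(h,(22,120,90),(34,255,255)); n,l,st,ce=cv2.connectedComponentsWithStats(m); i=1+st[1:,4].argmax(); ys,xs=np.nonzero(l==i)
r=cv2.minAreaRect(np.c_[xs,ys].astype(np.float32));print(st[i],r); P=np.array([bydepth(c,u,v,d[v,u]) for u,v in zip(xs,ys)]); print("z",np.percentile(P[:,2],[5,50,95])); T=P[P[:,2]>np.median(P[:,2])-.004]; print(cv2.minAreaRect(T[:,:2].astype(np.float32)))
print("campos",-np.array(c["R"]).T@c["t"])
# blade
pts=np.array([[bydepth(c,u,v,d[v,u]) for u in range(0,640,2)] for v in range(0,480,2)]); g=h[::2,::2]
b=(g[...,1]<60)&(g[...,2]>110)&(abs(pts[...,1]+.372)<.025)&(pts[...,0]>.5)&(pts[...,0]<.62)&(pts[...,2]<.03)
P=pts[b]; print(len(P)); 
if len(P): print("blade",cv2.minAreaRect(P[:,:2].astype(np.float32)),P[:,2].mean())
k=(g[...,2]<60)&(pts[...,2]<.03)&(pts[...,0]>.38)&(abs(pts[...,1]+.37)<.05); print("mat z",np.median(pts[k][:,2]))
E
```

```text
1.6 [ 0.46953919 -0.37607863  0.40444461] [-3.14115425e+00  3.38792244e-04  4.93186700e-02] [ 0.01666377 -0.46531549 -0.59883029] [-0.00715043  0.01816194 -0.00970262]
[ 300  168   27   64 1496] ((313.0, 199.5), (63.0, 26.0), 90.0)
z [0.01818641 0.03403987 0.03539223]
((0.49466216564178467, -0.3708416521549225), (0.10305099189281464, 0.021281640976667404), 3.1571059226989746)
campos [ 0.54631814 -0.37178683  0.37304058]
856
blade ((0.5503106117248535, -0.36917027831077576), (0.10010641813278198, 0.027081795036792755), 2.1953537464141846) 0.007942576769219499
mat z 0.002372155343029092
```

View pics/w1.png

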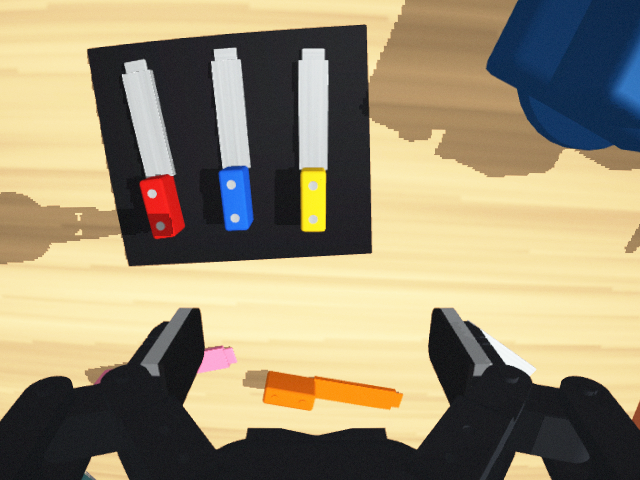

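The wrist view shows the yellow gauge centred at (313,200), parallel to tool x, with blue (235,200) and red (160,205) to its left. I take the grip as (0.4705, -0.3725), with the mat at z of about 0.0024. I'll partly close the fingers to clear the blue gauge, then descend.

Request:
servo_tool(
  series="0 0 0 0.0012 -0.0036 0 120;0 0 0 0 0 0 120;0 0 0 0 0 0.04 120;0 0 0 0 0 0.04 120;0 0 0 0 0 0.04 120;0 0 0 0 0 0.04 120;0 0 0 0 0 0.04 120;0 0 0 0 0 0.016 120;0 0 0 0 0 0.008 120;0 0 0 0 0 0 120;0 0 0 0 0 0 120",
  squeeze=40,
)

```text
time_s: 3.02
ee_pos: [0.4713, -0.3729, 0.182]
tool_rot: [3.14, -0.002, 0.047]
contact_force: [-0.0, -0.4, -0.1]
grip_width: 0.528
grasp_force: 0.0
```

```bash
python3 - <<'E'
from h import *
im,d=capture("wrist"); save("w2",im)
E
```

```text
(no output)
```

View pics/w2.png

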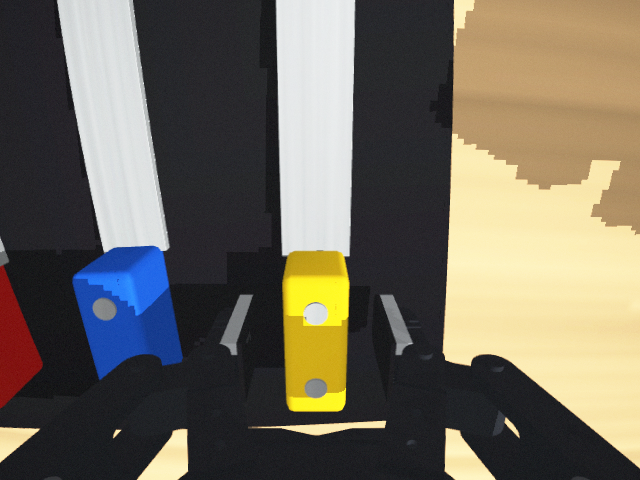

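The handle is at (316,330), centred between the pads. Now I'll close, lift, turn and carry.

Request:
servo_tool(
  series="0 0 0 0 0 0 255;0 0 0 0 0 0 255;0 0 0 0 0 0 255;0 0 0 0 0 0 255;0 0 0 0 0 0 255;0 0 0 0 0 -0.03 255;0 0 0 0 0 -0.05 255;0 0 0 0 0 -0.05 255;0 0 -6.05 0 0 0 255;0 0 -6.05 0 0 0 255;0 0 0 0 0 0 255",
)

```text
time_s: 4.45
ee_pos: [0.4704, -0.3721, 0.3105]
tool_rot: [-3.141, 0.0, 0.258]
contact_force: [-0.4, 0.2, -2.3]
grip_width: 0.249
grasp_force: 39.8
```

Request:
servo_tool(
  series="0 0 0 0.0067 -0.0425 0 255;0 0 0 0.0067 -0.0425 0 255;0 0 0 0.0067 -0.0425 0 255;0 0 0 0.0067 -0.0425 0 255;0 0 0 0.0067 -0.0425 0 255;0 0 0 0.0067 -0.0425 0 255;0 0 0 0.0067 -0.0425 0 255;0 0 0 0.0067 -0.0425 0 255;0 0 0 0.0067 -0.0425 0 255;0 0 0 0.0067 -0.0425 0 255;0 0 0 0 0 0 255;0 0 0 0 0 0 255",
)

```text
time_s: 5.95
ee_pos: [0.4269, 0.0555, 0.3106]
tool_rot: [3.141, 0.0, 0.258]
contact_force: [0.1, 0.3, -1.1]
grip_width: 0.248
grasp_force: 40.2
```

```bash
python3 - <<'E'
from h import *
s=status.observe(); c=get_calibration("wrist"); im,d=capture("wrist"); save("w3",im); print(s["time_s"],s["ee_pos"],s["tool_rot"],s["contact_force"],s["torque"],s["grip_width"],s["grasp_force"])
np.savez("w3.npz",im=im,d=d,mtx=c["mtx"],R=c["R"],t=c["t"],k1=c["k1"])
E
```

```text
5.95 [0.4268695  0.05547398 0.31064024] [3.14130821e+00 1.70571434e-04 2.58338908e-01] [ 0.10857514  0.3320681  -1.07696769] [-0.02213412  0.01188046  0.03429273] 0.24797332508041792 40.18857657909393
```

View pics/w3.png

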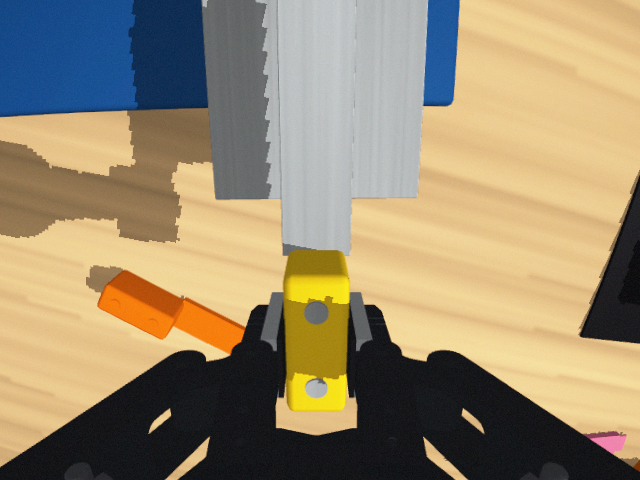

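The wrist view shows the table's near corners at (215,198) and (418,197), with the gauge centred on them at x of about 316. I'll check that numerically.

```bash
python3 - <<'E'
from h import *
c=get_calibration("wrist")
A=onplane(c,215,198.5,.09);B=onplane(c,418,197.5,.09);C=onplane(c,427,60,.09);D=onplane(c,206,60,.09)
print(A,B,np.linalg.norm(A-B)); w=B-A; print(np.arctan2(w[1],w[0])+np.pi/2, np.arctan2(*(C-B)[[1,0]]),np.arctan2(*(D-A)[[1,0]]))
u=np.array([np.cos(.258),np.sin(.258)]);print("mark",(A+B)[:2]/2+.165*u)
p=onplane(c,316,60,.121); q=onplane(c,316.5,200,.121);print("blade",p,q,np.arctan2(*(p-q)[[1,0]]))
E
```

```text
[0.44974238 0.11258657 0.09      ] [0.4755047  0.01638254 0.09      ] 0.09959373790881346
0.26164937485911643 0.2581391842905717 0.2558171261596694
mark [0.62216241 0.10658386]
blade [0.51983289 0.07982448 0.121     ] [0.46806775 0.06601161 0.121     ] 0.26076166793824185
```

Consistent: mark is (0.622, 0.1065). Advance 50 mm along tool x, then lower to just above the table.

Request:
servo_tool(
  series="0 0 0 0.025 -0.0003 0 255;0 0 0 0.025 -0.0003 0 255;0 0 0 0 0 0.02 255;0 0 0 0 0 0.018 255;0 0 0 0 0 0 255;0 0 0 0 0 0 255;0 0 0 0 0 0 255",
)

```text
time_s: 6.88
ee_pos: [0.4755, 0.0687, 0.2735]
tool_rot: [3.141, -0.001, 0.258]
contact_force: [-0.4, 0.5, -1.8]
grip_width: 0.249
grasp_force: 40.1
```

Request:
servo_tool(
  series="0 0 0 0 0 0.001 255;0 0 0 0 0 0.001 255;0 0 0 0 0 0 255;0 0 0 0 0 0 255",
)

```text
time_s: 7.38
ee_pos: [0.475, 0.069, 0.2707]
tool_rot: [-3.141, 0.0, 0.259]
contact_force: [-0.2, -0.4, -1.2]
grip_width: 0.247
grasp_force: 40.1
```

Request:
servo_tool(
  series="0 0 0 0 0 0.001 255;0 0 0 0 0 0 255;0 0 0 0 0 0 255",
)

```text
time_s: 7.75
ee_pos: [0.475, 0.069, 0.2697]
tool_rot: [-3.141, 0.0, 0.259]
contact_force: [0.5, -0.0, -2.0]
grip_width: 0.251
grasp_force: 40.1
```

Request:
servo_tool(
  series="0 0 0 0 0 0.001 255;0 0 0 0 0 0 255;0 0 0 0 0 0 255",
)

```text
time_s: 8.12
ee_pos: [0.4751, 0.069, 0.2688]
tool_rot: [-3.142, -0.0, 0.259]
contact_force: [0.0, -0.5, -1.5]
grip_width: 0.25
grasp_force: 40.2
```

Request:
servo_tool(
  series="0 0 0 0 0 0.001 255;0 0 0 0 0 0 255;0 0 0 0 0 0 255",
)

```text
time_s: 8.5
ee_pos: [0.475, 0.069, 0.2685]
tool_rot: [3.142, -0.001, 0.259]
contact_force: [-2.7, -0.6, 8.8]
grip_width: 0.256
grasp_force: 41.6
```

Contact felt (about 10 N). Release to let it settle flat, lift 0.7 mm, regrip, and slide in 51 mm.

Request:
servo_tool(
  series="0 0 0 0 0 0 150;0 0 0 0 0 0 150;0 0 0 0 0 0 150;0 0 0 0 0 -0.001 150;0 0 0 0 0 0 255;0 0 0 0 0 0 255;0 0 0 0 0 0 255;0 0 0 0 0 0 255",
  squeeze=30,
)

```text
time_s: 9.5
ee_pos: [0.4751, 0.069, 0.2688]
tool_rot: [-3.142, -0.0, 0.259]
contact_force: [-0.6, -0.9, 3.2]
grip_width: 0.255
grasp_force: 29.8
```

Request:
servo_tool(
  series="0 0 0 0.008 0.0002 0 255;0 0 0 0.009 0.0002 0 255;0 0 0 0.009 0.0002 0 255;0 0 0 0 0 0 255",
)

```text
time_s: 10.0
ee_pos: [0.4997, 0.0751, 0.2687]
tool_rot: [-3.141, 0.002, 0.259]
contact_force: [-2.6, -1.3, 6.4]
grip_width: 0.254
grasp_force: 30.6
```

Request:
servo_tool(
  series="0 0 0 0.008 0.0002 0 255;0 0 0 0.009 0.0002 0 255;0 0 0 0.008 0.0002 0 255;0 0 0 0 0 0 255;0 0 0 0 0 0 255",
)

```text
time_s: 10.62
ee_pos: [0.5237, 0.0808, 0.2687]
tool_rot: [-3.141, 0.002, 0.259]
contact_force: [-3.2, 0.2, 7.2]
grip_width: 0.255
grasp_force: 30.7
```

Request:
servo_tool(
  series="0 0 0 0 0 0 110;0 0 0 0 0 0 110;0 0 0 0 0 0 110;0 0 0 0 0 0 110",
)

```text
time_s: 11.12
ee_pos: [0.5247, 0.0809, 0.2686]
tool_rot: [-3.141, -0.0, 0.259]
contact_force: [0.6, 0.5, -0.2]
grip_width: 0.571
grasp_force: 0.0
```

```bash
python3 - <<'E'
from h import *
s=status.observe(); print(s["time_s"],s["ee_pos"],s["tool_rot"],s["contact_force"],s["torque"])
c=get_calibration("wrist"); im,d=capture("wrist"); save("w4",im)
h=cv2.cvtColor(im,cv2.COLOR_RGB2HSV); m=cv2.inRange(h,(22,120,60),(34,255,255)); n,l,st,ce=cv2.connectedComponentsWithStats(m); i=1+st[1:,4].argmax(); x,y,w,hh,_=st[i]; print(st[i])
o=[onplane(c,x+w/2,y,.122),onplane(c,x+w/2,y+hh,.122)];print("handle ends",o)
E
```

```text
11.125 [0.52468453 0.0808822  0.26864674] [-3.14149915e+00 -1.86126245e-05  2.58602321e-01] [ 0.60934838  0.45995483 -0.24156711] [ 0.00427302 -0.02719302 -0.02195058]
[ 282  253   67  161 9130]
handle ends [array([0.55849578, 0.09045196, 0.122     ]), array([0.49807823, 0.07453411, 0.122     ])]
```

View pics/w4.png

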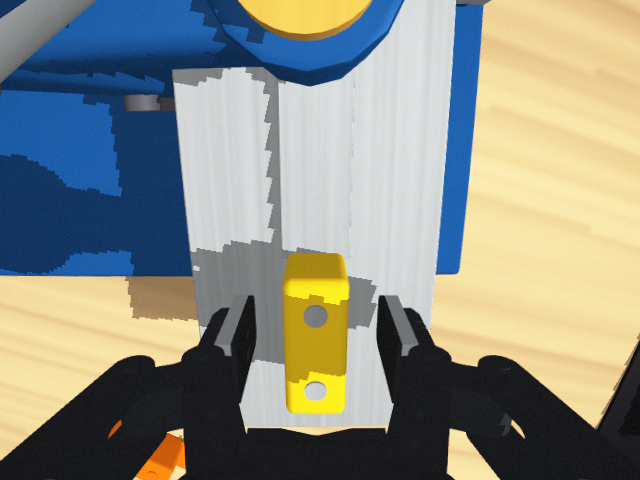

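The handle is at (315,333), centred and parallel to the table, and the blade runs under the boss. Now I'll rise, move over the screw, and turn to a yaw of 2.39 (fingers across the bar).

Request:
servo_tool(
  series="0 0 0 0 0 -0.045 100;0 0 0 0 0 -0.045 100;0 0 0 0 0 -0.047 100;0 0 0 0.05 0 0 100;0 0 0 0.05 -0.0005 0 100;0 0 -10.2 0 0 0 100;0 0 -10.2 0 0 0 100;0 0 -10.2 0 0 0 100;0 0 -10.2 0 0 0 100;0 0 -10.2 0 0 0 100;0 0 -10.2 0 0 0 100;0 0 -10.2 0 0 0 100;0 0 -10.2 0 0 0 100;0 0 -10.2 0 0 0 100;0 0 -10.2 0 0 0 100;0 0 -10.2 0 0 0 100;0 0 -10.0 0 0 0 100;0 0 0 0 0 0 100;0 0 0 0 0 0 100",
)

```text
time_s: 13.55
ee_pos: [0.6211, 0.1069, 0.4056]
tool_rot: [-3.142, -0.0, 2.388]
contact_force: [0.2, 0.2, 0.6]
grip_width: 0.609
grasp_force: 0.0
```

```bash
python3 - <<'E'
from h import *
s=status.observe(); print(s["time_s"],s["ee_pos"],s["tool_rot"],s["q"],s["contact_force"],s["torque"])
c=get_calibration("wrist"); im,d=capture("wrist"); save("w5",im)
v,u=np.mgrid[0:480:3,0:640:3]; P=np.array([bydepth(c,a,b,d[b,a]) for a,b in zip(u.ravel(),v.ravel())])
k=(P[:,2]>.2)&(P[:,2]<.228)&(np.hypot(P[:,0]-.6217,P[:,1]-.107)<.06); Q=P[k]; print(len(Q)); 
if len(Q): print(cv2.minAreaRect(Q[:,:2].astype(np.float32)),Q[:,2].max())
E
```

```text
13.55 [0.62113916 0.10691442 0.40562857] [-3.14153500e+00 -1.93378837e-04  2.38803471e+00] [ 6.08873546e-02  4.01373624e-01  1.44023365e+00  1.04904152e-04
  1.30016003e+00 -7.56379087e-01] [0.15166142 0.19948273 0.64584508] [-0.00221375 -0.03758049  0.02630332]
693
((0.6198267340660095, 0.10904081910848618), (0.01757008582353592, 0.0882149338722229), 46.817649841308594) 0.22230843099068537
```

View pics/w5.png

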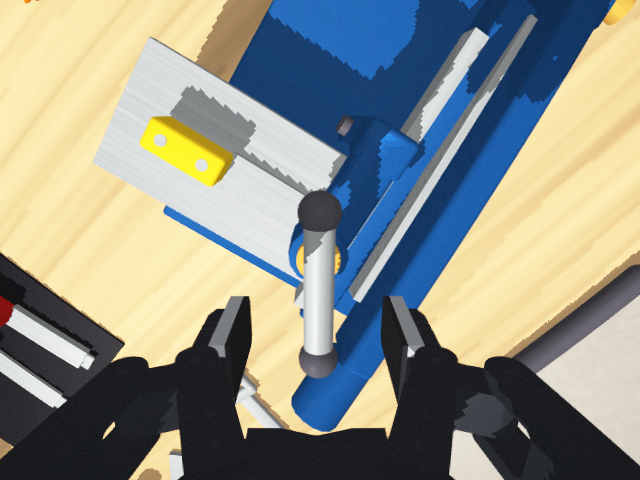

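The bar is vertical in view, from (319,210) to (318,361), midway between the fingers. Descend 38 mm and grip.

Request:
servo_tool(
  series="0 0 0 0 0 0.02 100;0 0 0 0 0 0.018 100;0 0 0 0 0 0 255;0 0 0 0 0 0 255;0 0 0 0 0 0 255;0 0 0 0 0 0 255;0 0 0 0 0 0 255;0 0 0 0 0 0 255",
  squeeze=40,
)

```text
time_s: 14.6
ee_pos: [0.6217, 0.1074, 0.3682]
tool_rot: [3.14, 0.001, 2.391]
contact_force: [3.0, 4.9, -3.6]
grip_width: 0.146
grasp_force: 39.0
```

```bash
cat > s.py <<'E'
from h import *
s=status.observe(); print(s["time_s"],s["ee_pos"].round(4),s["tool_rot"].round(4),"F",s["contact_force"].round(2),"T",s["torque"].round(3),s["grip_width"].round(3),"q6",s["q"][5].round(3),"tau6",s["tau"][5].round(4))
E
python3 s.py
```

```text
Traceback (most recent call last):
  File "s.py", line 2, in <module>
    s=status.observe(); print(s["time_s"],s["ee_pos"].round(4),s["tool_rot"].round(4),"F",s["contact_force"].round(2),"T",s["torque"].round(3),s["grip_width"].round(3),"q6",s["q"][5].round(3),"tau6",s["tau"][5].round(4))
                                                                                                                                               ^^^^^^^^^^^^^^^^^^^^^
AttributeError: 'float' object has no attribute 'round'
```

Request:
servo_tool(
  series="0 0 5 0 0 0.00006 255;0 0 5 0 0 0.00006 255;0 0 5 0 0 0.00006 255;0 0 5 0 0 0.00006 255;0 0 5 0 0 0.00006 255;0 0 5 0 0 0.00006 255;0 0 5 0 0 0.00006 255;0 0 5 0 0 0.00006 255;0 0 5 0 0 0.00006 255",
)

```text
time_s: 15.72
ee_pos: [0.6213, 0.1072, 0.3677]
tool_rot: [3.141, -0.001, 1.603]
contact_force: [2.7, 4.2, -0.8]
grip_width: 0.147
grasp_force: 39.1
```

```bash
sed -i 's/s\["grip_width"\].round(3)/s["grip_width"],s["grasp_force"]/' s.py; python3 s.py
```

```text
15.725 [0.6213 0.1072 0.3677] [ 3.1408e+00 -6.0000e-04  1.6033e+00] F [ 2.74  4.18 -0.83] T [ 0.547 -0.149  0.069] 0.14742894260133985 39.06492233276367 q6 0.028 tau6 -0.8666
```

Request:
servo_tool(
  series="0 0 5 0 0 0.00006 255",
)

```text
time_s: 15.85
ee_pos: [0.6212, 0.1072, 0.3676]
tool_rot: [3.141, -0.001, 1.516]
contact_force: [0.7, 3.4, -2.0]
grip_width: 0.154
grasp_force: 39.1
```

```bash
python3 s.py
```

```text
15.85 [0.6212 0.1072 0.3676] [ 3.141e+00 -7.000e-04  1.516e+00] F [ 0.7   3.41 -2.01] T [ 0.475 -0.182  0.072] 0.15353930396805548 39.088119864463806 q6 0.116 tau6 -0.8663
```

Request:
servo_tool(
  series="0 0 5 0 0 0.00006 255",
)

```text
time_s: 15.98
ee_pos: [0.6212, 0.1072, 0.3676]
tool_rot: [3.141, -0.001, 1.429]
contact_force: [1.7, 3.2, -0.6]
grip_width: 0.152
grasp_force: 39.1
```

```bash
python3 s.py
```

```text
15.975 [0.6212 0.1072 0.3676] [ 3.1412e+00 -7.0000e-04  1.4288e+00] F [ 1.68  3.25 -0.59] T [ 0.532 -0.114  0.048] 0.15200935005712893 39.11014258861542 q6 0.203 tau6 -0.8659
```

Request:
servo_tool(
  series="0 0 5 0 0 0.00006 255",
)

```text
time_s: 16.1
ee_pos: [0.6211, 0.1072, 0.3675]
tool_rot: [3.141, -0.001, 1.341]
contact_force: [1.1, 2.0, -0.8]
grip_width: 0.147
grasp_force: 39.1
```

```bash
python3 s.py
```

```text
16.1 [0.6211 0.1072 0.3675] [ 3.1415e+00 -7.0000e-04  1.3415e+00] F [ 1.09  2.03 -0.77] T [ 0.484 -0.156  0.057] 0.14663607052689256 39.13263738155365 q6 0.29 tau6 -0.8655
```

Request:
servo_tool(
  series="0 0 5 0 0 0.00006 255",
)

```text
time_s: 16.23
ee_pos: [0.6211, 0.1072, 0.3675]
tool_rot: [3.142, -0.001, 1.254]
contact_force: [0.8, 3.7, 0.1]
grip_width: 0.149
grasp_force: 39.2
```

```bash
python3 s.py
```

```text
16.225 [0.6211 0.1072 0.3675] [ 3.1416e+00 -7.0000e-04  1.2543e+00] F [0.78 3.75 0.14] T [ 0.485 -0.05   0.019] 0.14902861303793175 39.15422558784485 q6 0.377 tau6 -0.8653
```

Request:
servo_tool(
  series="0 0 5 0 0 0.00006 255",
)

```text
time_s: 16.35
ee_pos: [0.621, 0.1072, 0.3674]
tool_rot: [-3.141, -0.001, 1.167]
contact_force: [0.8, 3.2, -0.3]
grip_width: 0.149
grasp_force: 39.2
```

```bash
python3 s.py
```

```text
16.35 [0.621  0.1072 0.3674] [-3.1413e+00 -7.0000e-04  1.1670e+00] F [ 0.75  3.23 -0.33] T [0.471 0.003 0.011] 0.14923373139336651 39.17614817619324 q6 0.465 tau6 -0.8651
```

Request:
servo_tool(
  series="0 0 5 0 0 0.00006 255",
)

```text
time_s: 16.48
ee_pos: [0.621, 0.1073, 0.3673]
tool_rot: [-3.141, -0.001, 1.08]
contact_force: [0.9, 3.2, -1.1]
grip_width: 0.147
grasp_force: 39.2
```

```bash
python3 s.py
```

```text
16.475 [0.621  0.1073 0.3673] [-3.1412e+00 -7.0000e-04  1.0797e+00] F [ 0.88  3.19 -1.09] T [0.561 0.036 0.032] 0.1473891015492043 39.19737696647644 q6 0.552 tau6 -0.8643
```

tau6 is very quiet (-0.866 to -0.864), so it should make a good contact detector. Continuing.

Request:
servo_tool(
  series="0 0 5 0 0 0.00006 255",
)

```text
time_s: 16.6
ee_pos: [0.6209, 0.1073, 0.3673]
tool_rot: [-3.141, -0.001, 0.992]
contact_force: [0.6, 3.9, -0.8]
grip_width: 0.148
grasp_force: 39.2
```

```bash
python3 s.py
```

```text
16.6 [0.6209 0.1073 0.3673] [-3.141e+00 -6.000e-04  9.925e-01] F [ 0.6   3.94 -0.81] T [0.523 0.008 0.062] 0.14804438933298394 39.21795845031738 q6 0.639 tau6 -0.8648
```

Request:
servo_tool(
  series="0 0 5 0 0 0.00006 255",
)

```text
time_s: 16.73
ee_pos: [0.6209, 0.1074, 0.3672]
tool_rot: [-3.141, -0.001, 0.905]
contact_force: [-0.4, 3.9, -1.2]
grip_width: 0.149
grasp_force: 39.2
```

```bash
python3 s.py
```

```text
16.725 [0.6209 0.1074 0.3672] [-3.1408e+00 -6.0000e-04  9.0520e-01] F [-0.36  3.92 -1.17] T [0.572 0.018 0.031] 0.14917329766822124 39.23847198486328 q6 0.727 tau6 -0.8642
```

Request:
servo_tool(
  series="0 0 5 0 0 0.00006 255",
)

```text
time_s: 16.85
ee_pos: [0.6209, 0.1074, 0.3671]
tool_rot: [-3.141, -0.0, 0.818]
contact_force: [-0.7, 4.2, -0.9]
grip_width: 0.147
grasp_force: 39.3
```

```bash
python3 s.py
```

```text
16.85 [0.6209 0.1074 0.3671] [-3.1406e+00 -5.0000e-04  8.1790e-01] F [-0.68  4.15 -0.91] T [0.664 0.092 0.09 ] 0.14678743043886358 39.25706326961517 q6 0.814 tau6 -0.8636
```

Request:
servo_tool(
  series="0 0 5 0 0 0.00006 255",
)

```text
time_s: 16.98
ee_pos: [0.6208, 0.1074, 0.3671]
tool_rot: [-3.14, -0.0, 0.731]
contact_force: [0.7, 3.2, -0.2]
grip_width: 0.147
grasp_force: 39.3
```

```bash
python3 s.py
```

```text
16.975 [0.6208 0.1074 0.3671] [-3.1404e+00 -3.0000e-04  7.3060e-01] F [ 0.72  3.25 -0.17] T [0.609 0.066 0.102] 0.14675385710121785 39.27484631538391 q6 0.901 tau6 -0.8634
```

There is no clear torque cue at 1.66 rad, and pinch can be at most about 10.6 N there, so I'll do a drag check. Release the bar, rise, turn to yaw 0.259, and go back to the handle.

Request:
servo_tool(
  series="0 0 0 0 0 0 100;0 0 0 0 0 0 100;0 0 0 0 0 0 100;0 0 0 0 0 -0.02 100;0 0 0 0 0 -0.02 100;0 0 9 0 0 0 100;0 0 9 0 0 0 100;0 0 9 0 0 0 100;0 0 0 -0.05 0.0005 0 100;0 0 0 -0.0497 0.0005 0 100;0 0 0 0 0 0.045 100;0 0 0 0 0 0.045 100;0 0 0 0 0 0.035 100;0 0 0 0 0 0.012 100;0 0 0 0 0 0 100;0 0 0 0 0 0 100",
  squeeze=30,
)

```text
time_s: 18.98
ee_pos: [0.526, 0.0801, 0.2709]
tool_rot: [3.141, -0.002, 0.262]
contact_force: [-0.1, -0.5, 0.1]
grip_width: 0.611
grasp_force: 0.0
```

```bash
python3 s.py
```

```text
18.975 [0.526  0.0801 0.2709] [ 3.141e+00 -2.400e-03  2.622e-01] F [-0.14 -0.55  0.15] T [ 0.021  0.023 -0.053] 0.610921149253247 0.0 q6 1.33 tau6 -0.0025
```

Request:
servo_tool(
  series="0 0 0.2 -0.001 -0.0011 0.001 150;0 0 0 0 0 0 255;0 0 0 0 0 0 255;0 0 0 0 0 0 255;0 0 0 0 0 0 255",
)

```text
time_s: 19.6
ee_pos: [0.5241, 0.081, 0.2695]
tool_rot: [3.142, -0.001, 0.259]
contact_force: [-1.2, 0.8, 6.4]
grip_width: 0.252
grasp_force: 30.9
```

Request:
servo_tool(
  series="0 0 0 -0.001 0 0 255;0 0 0 -0.001 0 0 255;0 0 0 -0.001 0 0 255",
)

```text
time_s: 19.98
ee_pos: [0.5225, 0.0802, 0.2695]
tool_rot: [3.141, -0.004, 0.259]
contact_force: [4.5, 0.7, 4.6]
grip_width: 0.252
grasp_force: 30.7
```

Request:
servo_tool(
  series="0 0 0 0 0 0 255;0 0 0 0 0 0 255",
)

```text
time_s: 20.23
ee_pos: [0.5224, 0.0802, 0.2695]
tool_rot: [3.141, -0.004, 0.258]
contact_force: [3.8, 1.7, 6.3]
grip_width: 0.252
grasp_force: 30.8
```

Request:
servo_tool(
  series="0 0 0 0.001 0 0 255;0 0 0 0.001 0 0 255;0 0 0 0.001 0 0 255",
)

```text
time_s: 20.6
ee_pos: [0.5233, 0.0805, 0.2694]
tool_rot: [3.141, 0.002, 0.259]
contact_force: [-5.9, -2.4, 16.4]
grip_width: 0.25
grasp_force: 32.2
```

Request:
servo_tool(
  series="0 0 0 0 0 0 255;0 0 0 0 0 0 255",
)

```text
time_s: 20.85
ee_pos: [0.5232, 0.0804, 0.2694]
tool_rot: [3.141, 0.001, 0.259]
contact_force: [-3.2, -2.5, 13.9]
grip_width: 0.253
grasp_force: 32.0
```

Vertical pressing contaminates the drag reading, so I'll unload z first and then pull again.

Request:
servo_tool(
  series="0 0 0 0 0 0 150;0 0 0 0 0 -0.001 150;0 0 0 0 0 0 255;0 0 0 0 0 0 255;0 0 0 0 0 0 255;0 0 0 0 0 -0.0004 255;0 0 0 0 0 0 255",
)

```text
time_s: 21.72
ee_pos: [0.5237, 0.0809, 0.2698]
tool_rot: [-3.141, 0.001, 0.259]
contact_force: [-0.1, -0.2, -3.2]
grip_width: 0.252
grasp_force: 29.4
```

```bash
python3 s.py
```

```text
21.725 [0.5237 0.0809 0.2698] [-3.1413e+00  7.0000e-04  2.5860e-01] F [-0.13 -0.24 -3.2 ] T [-0.035  0.164  0.011] 0.2522039030622351 29.389313757419586 q6 1.335 tau6 -0.0027
```

Request:
servo_tool(
  series="0 0 0 0 0 0.0002 255;0 0 0 -0.001 0 0 255;0 0 0 -0.001 0 0 255;0 0 0 -0.001 0 0 255",
)

```text
time_s: 22.22
ee_pos: [0.521, 0.0802, 0.2698]
tool_rot: [-3.141, -0.0, 0.259]
contact_force: [1.9, 0.5, -2.4]
grip_width: 0.25
grasp_force: 29.4
```

Request:
servo_tool(
  series="0 0 0 -0.001 0 0 255",
)

```text
time_s: 22.35
ee_pos: [0.52, 0.0799, 0.2698]
tool_rot: [-3.141, 0.0, 0.259]
contact_force: [0.7, -0.0, -3.0]
grip_width: 0.249
grasp_force: 29.4
```

Request:
servo_tool(
  series="0 0 0 0 0 0 255;0 0 0 0 0 0 255",
)

```text
time_s: 22.6
ee_pos: [0.5199, 0.0799, 0.2698]
tool_rot: [-3.141, 0.0, 0.259]
contact_force: [-0.6, -0.7, -3.3]
grip_width: 0.248
grasp_force: 29.4
```

Request:
servo_tool(
  series="0 0 0 0.001 0 0 255;0 0 0 0.001 0 0 255;0 0 0 0.001 0 0 255",
)

```text
time_s: 22.98
ee_pos: [0.5229, 0.0807, 0.2698]
tool_rot: [-3.141, 0.0, 0.259]
contact_force: [-0.3, 0.3, -1.4]
grip_width: 0.252
grasp_force: 29.4
```

Request:
servo_tool(
  series="0 0 0 0.001 0 0 255",
)

```text
time_s: 23.1
ee_pos: [0.5239, 0.0809, 0.2698]
tool_rot: [-3.141, 0.0, 0.259]
contact_force: [0.2, 0.3, -2.6]
grip_width: 0.253
grasp_force: 29.4
```

Request:
servo_tool(
  series="0 0 0 0 0 0 255;0 0 0 0 0 0 255",
)

```text
time_s: 23.35
ee_pos: [0.524, 0.0809, 0.2698]
tool_rot: [-3.142, -0.0, 0.259]
contact_force: [0.5, 0.5, -3.5]
grip_width: 0.254
grasp_force: 29.4
```

With z unloaded, drag is about 0, so the foot has not touched yet at 1.66 rad. Back to the bar (now at yaw 0.731) and turn another 0.55 rad.

Request:
servo_tool(
  series="0 0 0 0 0 0 100;0 0 0 0 0 0 100;0 0 0 0 0 0 100;0 0 0 0 0 -0.045 100;0 0 0 0 0 -0.045 100;0 0 0 0 0 -0.0473 100;0 0 0 0.05 -0.0004 0 100;0 0 0 0.0509 -0.0004 0 100;0 0 -9 0 0 0 100;0 0 -9 0 0 0 100;0 0 -9 0 0 0 100;0 0 0 0 0 0 100;0 0 0 0 0 0.02 100;0 0 0 0 0 0.02 100;0 0 0 0 0 0 100;0 0 0 0 0 0 255;0 0 0 0 0 0 255;0 0 0 0 0 0 255;0 0 0 0 0 0 255;0 0 0 0 0 0 255",
  squeeze=40,
)

```text
time_s: 25.85
ee_pos: [0.6212, 0.1079, 0.3683]
tool_rot: [-3.141, -0.002, 0.73]
contact_force: [-2.6, 3.9, 6.6]
grip_width: 0.15
grasp_force: 39.2
```

```bash
python3 s.py
```

```text
25.85 [0.6212 0.1079 0.3683] [-3.1415e+00 -1.6000e-03  7.2950e-01] F [-2.62  3.94  6.55] T [ 0.468  0.405 -0.064] 0.14969609988569144 39.23342227935791 q6 0.903 tau6 -0.0575
```

Request:
servo_tool(
  series="0 0 4.5 0 0 0.00005 255;0 0 4.5 0 0 0.00005 255;0 0 4.5 0 0 0.00005 255;0 0 4.5 0 0 0.00005 255",
)

```text
time_s: 26.35
ee_pos: [0.6212, 0.108, 0.3681]
tool_rot: [-3.141, -0.001, 0.413]
contact_force: [-2.7, 2.3, 6.3]
grip_width: 0.143
grasp_force: 39.3
```

```bash
python3 s.py
```

```text
26.35 [0.6212 0.108  0.3681] [-3.1411e+00 -1.4000e-03  4.1310e-01] F [-2.73  2.34  6.27] T [0.41  0.437 0.038] 0.1432135806803996 39.27171528339386 q6 1.22 tau6 -0.7787
```

Request:
servo_tool(
  series="0 0 4.5 0 0 0.00005 255;0 0 4.5 0 0 0.00005 255;0 0 4.5 0 0 0.00005 255",
)

```text
time_s: 26.72
ee_pos: [0.6212, 0.108, 0.3679]
tool_rot: [-3.141, -0.001, 0.178]
contact_force: [-2.8, 1.7, 6.0]
grip_width: 0.145
grasp_force: 39.3
```

```bash
python3 s.py
```

```text
26.725 [0.6212 0.108  0.3679] [-3.1407e+00 -1.2000e-03  1.7750e-01] F [-2.82  1.66  6.04] T [0.426 0.452 0.108] 0.14474360492547075 39.28221344947815 q6 1.455 tau6 -0.7599
```

Request:
servo_tool(
  series="0 0 0 0 0 0 100;0 0 0 0 0 0 100;0 0 0 0 0 0 100;0 0 0 0 0 -0.02 100;0 0 0 0 0 -0.02 100;0 0 -4.5 0 0 0 100;0 0 0 0 0 0 100",
  squeeze=30,
)

```text
time_s: 27.6
ee_pos: [0.6213, 0.1074, 0.4068]
tool_rot: [3.142, -0.0, 0.258]
contact_force: [0.5, -0.3, 0.2]
grip_width: 0.61
grasp_force: 0.0
```

```bash
python3 s.py
```

```text
27.6 [0.6213 0.1074 0.4068] [ 3.1415e+00 -2.0000e-04  2.5820e-01] F [ 0.48 -0.27  0.2 ] T [0.011 0.071 0.002] 0.6103150023845325 0.0 q6 1.374 tau6 -0.4341
```

Request:
servo_tool(
  series="0 0 0 -0.05 0.0004 0 100;0 0 0 -0.0508 0.0004 0 100;0 0 0 0 0 0.045 100;0 0 0 0 0 0.045 100;0 0 0 0 0 0.035 100;0 0 0 0 0 0.0113 100;0 0 0 0 0 0 100;0 0 0 0 0 0 100;0 0 0 0 0 0 255;0 0 0 0 0 0 255;0 0 0 0 0 0 255;0 0 0 0 0 0 255",
)

```text
time_s: 29.1
ee_pos: [0.5244, 0.081, 0.2716]
tool_rot: [3.141, -0.002, 0.259]
contact_force: [-0.9, -0.3, 6.1]
grip_width: 0.254
grasp_force: 30.9
```

Request:
servo_tool(
  series="0 0 0 0 0 0 255",
)

```text
time_s: 29.22
ee_pos: [0.5244, 0.081, 0.2715]
tool_rot: [3.141, -0.002, 0.259]
contact_force: [-1.3, 1.1, 7.0]
grip_width: 0.252
grasp_force: 30.9
```

```bash
python3 s.py
```

```text
29.225 [0.5244 0.081  0.2715] [ 3.1413e+00 -1.9000e-03  2.5850e-01] F [-1.28  1.06  7.  ] T [ 0.025  0.16  -0.022] 0.25152314063218373 30.874682664871216 q6 1.335 tau6 -0.0004
```

Request:
servo_tool(
  series="0 0 0 0 0 -0.0007 255;0 0 0 0 0 0 255",
)

```text
time_s: 29.48
ee_pos: [0.5244, 0.081, 0.2715]
tool_rot: [3.141, -0.001, 0.259]
contact_force: [0.5, -0.0, 2.5]
grip_width: 0.251
grasp_force: 30.4
```

Request:
servo_tool(
  series="0 0 0 -0.001 0 0 255;0 0 0 -0.001 0 0 255;0 0 0 -0.001 0 0 255",
)

```text
time_s: 29.85
ee_pos: [0.522, 0.0802, 0.2715]
tool_rot: [3.141, -0.003, 0.258]
contact_force: [4.7, 1.0, 0.1]
grip_width: 0.255
grasp_force: 30.2
```

Request:
servo_tool(
  series="0 0 0 -0.001 0 0 255",
)

```text
time_s: 29.98
ee_pos: [0.521, 0.08, 0.2716]
tool_rot: [3.141, -0.003, 0.258]
contact_force: [5.0, 0.9, 0.8]
grip_width: 0.255
grasp_force: 30.1
```

Request:
servo_tool(
  series="0 0 0 0 0 0 255;0 0 0 0 0 0 255",
)

```text
time_s: 30.22
ee_pos: [0.521, 0.08, 0.2716]
tool_rot: [3.141, -0.002, 0.258]
contact_force: [4.3, 1.7, 0.9]
grip_width: 0.25
grasp_force: 30.2
```

Request:
servo_tool(
  series="0 0 0 0.001 0 0 255;0 0 0 0.001 0 0 255;0 0 0 0.001 0 0 255",
)

```text
time_s: 30.6
ee_pos: [0.5219, 0.0802, 0.2715]
tool_rot: [3.141, 0.003, 0.259]
contact_force: [-3.8, -4.4, 13.3]
grip_width: 0.257
grasp_force: 31.7
```

Request:
servo_tool(
  series="0 0 0 0.001 0 0 255",
)

```text
time_s: 30.72
ee_pos: [0.5222, 0.0803, 0.2715]
tool_rot: [3.141, 0.005, 0.259]
contact_force: [-6.4, -4.2, 15.1]
grip_width: 0.253
grasp_force: 32.1
```

Request:
servo_tool(
  series="0 0 0 0 0 0 255;0 0 0 0 0 0 255",
)

```text
time_s: 30.98
ee_pos: [0.5221, 0.0803, 0.2715]
tool_rot: [3.141, 0.005, 0.259]
contact_force: [-5.9, -3.5, 13.5]
grip_width: 0.247
grasp_force: 31.9
```

Pulling with almost no vertical load takes about 4.9 N moving and 4.5 N at rest, so pinch is about 3 N (contact near 2.0 rad). I'll add 9 degrees (about 2.2 N) to reach about 5 N, mid-window.

Request:
servo_tool(
  series="0 0 0 0 0 0 100;0 0 0 0 0 0 100;0 0 0 0 0 0 100;0 0 0 0 0 -0.045 100;0 0 0 0 0 -0.045 100;0 0 0 0 0 -0.0455 100;0 0 0 0.05 -0.0005 0 100;0 0 0 0.0505 -0.0005 0 100;0 0 4.6 0 0 0 100;0 0 0 0 0 0 100;0 0 0 0 0 0 100",
  squeeze=40,
)

```text
time_s: 32.35
ee_pos: [0.6203, 0.1076, 0.4063]
tool_rot: [-3.141, 0.001, 0.18]
contact_force: [-1.3, 2.0, 0.7]
grip_width: 0.608
grasp_force: 0.0
```

```bash
python3 s.py; python3 - <<'E'
from h import *
c=get_calibration("wrist"); im,d=capture("wrist"); save("w6",im)
E
```

```text
32.35 [0.6203 0.1076 0.4063] [-3.1413e+00  1.1000e-03  1.7970e-01] F [-1.33  2.    0.73] T [ 0.012  0.021 -0.042] 0.6080786778827301 0.0 q6 1.453 tau6 0.0104
```

View pics/w6.png

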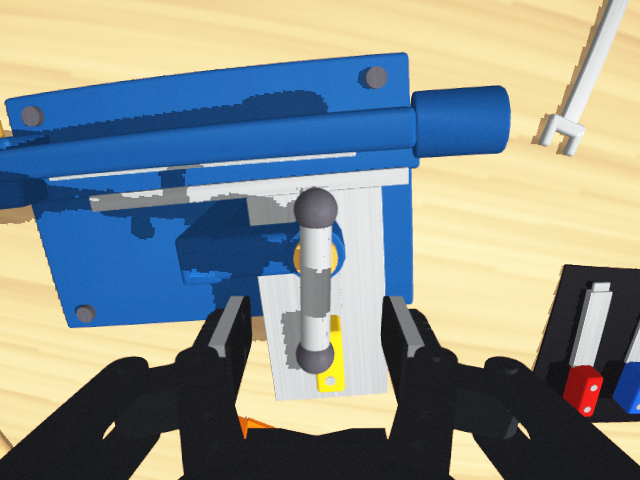

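The bar is in line and centred, from (317,210) to (315,358), and the yellow handle lies under it, in place. Grip, turn 9 degrees, then release.

Request:
servo_tool(
  series="0 0 0 0 0 0.02 100;0 0 0 0 0 0.0188 100;0 0 0 0 0 0 100;0 0 0 0 0 0 255;0 0 0 0 0 0 255;0 0 0 0 0 0 255;0 0 0 0 0 0 255;0 0 0 0 0 0 255",
)

```text
time_s: 33.4
ee_pos: [0.6211, 0.108, 0.369]
tool_rot: [-3.141, -0.002, 0.178]
contact_force: [-1.7, 2.6, 5.9]
grip_width: 0.142
grasp_force: 39.2
```

Request:
servo_tool(
  series="0 0 4.5 0 0 0.00005 255;0 0 4.5 0 0 0.00005 255;0 0 0 0 0 0 255;0 0 0 0 0 0 255",
)

```text
time_s: 33.9
ee_pos: [0.6211, 0.108, 0.3689]
tool_rot: [-3.141, -0.002, 0.021]
contact_force: [-1.5, 2.6, 6.7]
grip_width: 0.147
grasp_force: 39.3
```

Request:
servo_tool(
  series="0 0 0 0 0 0 100;0 0 0 0 0 0 100;0 0 0 0 0 0 100;0 0 0 0 0 -0.02 100;0 0 0 0 0 -0.02 100;0 0 -1.0 0 0 0 100;0 0 0 0 0 0 100;0 0 0 0 0 0 100",
  squeeze=30,
)

```text
time_s: 34.9
ee_pos: [0.6205, 0.1075, 0.4066]
tool_rot: [-3.142, 0.002, 0.039]
contact_force: [0.3, 0.6, 0.3]
grip_width: 0.606
grasp_force: 0.0
```

```bash
python3 s.py
```

```text
34.9 [0.6205 0.1075 0.4066] [-3.1416e+00  1.9000e-03  3.8600e-02] F [0.26 0.58 0.25] T [-0.013  0.03  -0.03 ] 0.6055557161312558 0.0 q6 1.594 tau6 -0.007
```

One confirming drag check; 35 s of 72 s used.

Request:
servo_tool(
  series="0 0 -6.3 0 0 0 100;0 0 -6.3 0 0 0 100;0 0 0 -0.05 0.0006 0 100;0 0 0 -0.0506 0.0006 0 100;0 0 0 0 0 0.045 100;0 0 0 0 0 0.045 100;0 0 0 0 0 0.035 100;0 0 0 0 0 0.0095 100;0 0 0 0 0 0 100;0 0 0 0 0 0 100;0 0 0 0 0 0 255;0 0 0 0 0 0 255;0 0 0 0 0 0 255;0 0 0 0 0 0 255;0 0 0 0 0 0 255",
)

```text
time_s: 36.78
ee_pos: [0.5243, 0.0808, 0.2743]
tool_rot: [3.141, -0.002, 0.259]
contact_force: [-1.0, 0.2, 5.4]
grip_width: 0.25
grasp_force: 30.7
```

Request:
servo_tool(
  series="0 0 0 0 0 0 255",
)

```text
time_s: 36.9
ee_pos: [0.5243, 0.0808, 0.2743]
tool_rot: [3.141, -0.002, 0.259]
contact_force: [-1.0, 0.8, 6.0]
grip_width: 0.25
grasp_force: 30.7
```

```bash
python3 s.py
```

```text
36.9 [0.5243 0.0808 0.2743] [ 3.1413e+00 -1.8000e-03  2.5860e-01] F [-1.03  0.8   6.02] T [0.001 0.156 0.007] 0.25020294877728416 30.741611123085022 q6 1.335 tau6 0.0017
```

Request:
servo_tool(
  series="0 0 0 0 0 -0.0007 255;0 0 0 0 0 0 255",
)

```text
time_s: 37.15
ee_pos: [0.5244, 0.0808, 0.2743]
tool_rot: [3.141, -0.002, 0.259]
contact_force: [1.6, 0.5, 0.9]
grip_width: 0.251
grasp_force: 30.3
```

Request:
servo_tool(
  series="0 0 0 -0.001 0 0 255;0 0 0 -0.001 0 0 255;0 0 0 -0.001 0 0 255",
)

```text
time_s: 37.52
ee_pos: [0.5226, 0.0802, 0.2743]
tool_rot: [3.141, -0.004, 0.258]
contact_force: [5.4, 2.3, -2.9]
grip_width: 0.252
grasp_force: 29.7
```

Request:
servo_tool(
  series="0 0 0 -0.001 0 0 255",
)

```text
time_s: 37.65
ee_pos: [0.5216, 0.0799, 0.2744]
tool_rot: [3.141, -0.004, 0.258]
contact_force: [6.3, 2.6, -2.6]
grip_width: 0.252
grasp_force: 29.7
```

Request:
servo_tool(
  series="0 0 0 -0.001 0 0 255",
)

```text
time_s: 37.78
ee_pos: [0.5207, 0.0796, 0.2743]
tool_rot: [3.141, -0.004, 0.258]
contact_force: [6.8, 1.3, -2.3]
grip_width: 0.252
grasp_force: 29.7
```

Request:
servo_tool(
  series="0 0 0 0 0 0 255;0 0 0 0 0 0 255",
)

```text
time_s: 38.02
ee_pos: [0.5206, 0.0796, 0.2743]
tool_rot: [3.141, -0.004, 0.258]
contact_force: [6.7, 1.1, -2.5]
grip_width: 0.25
grasp_force: 29.8
```

Drag is about 6.7 N, so pinch is about 5 N, in the middle of the window. Release, rise, and verify.

Request:
servo_tool(
  series="0 0 0 0 0 0 100;0 0 0 0 0 0 100;0 0 0 0 0 0 100;0 0 0 0 0 -0.04 100;0 0 0 0 0 -0.045 100;0 0 0 0 0 -0.045 100;0 0 0 -0.03 0 -0.02 100;0 0 0 0 0 0 100;0 0 0 0 0 0 100",
)

```text
time_s: 39.15
ee_pos: [0.49, 0.0718, 0.4236]
tool_rot: [-3.141, 0.0, 0.258]
contact_force: [-0.1, 0.4, -0.3]
grip_width: 0.609
grasp_force: 0.0
```

```bash
python3 - <<'E'
from h import *
c=get_calibration("wrist"); im,d=capture("wrist")
h=cv2.cvtColor(im,cv2.COLOR_RGB2HSV); m=cv2.inRange(h,(22,120,60),(34,255,255)); v,u=np.nonzero(m)
P=np.array([bydepth(c,a,b,d[b,a]) for a,b in zip(u,v)]); uu=np.array([np.cos(.258),np.sin(.258)]);n=np.array([-uu[1],uu[0]])
D=P[:,:2]-[.622,.1065]; X=D@uu;Y=D@n; k=(P[:,2]>.115)&(P[:,2]<.13)&(X<-.05)
print(k.sum(),"along",np.percentile(X[k],[1,99]),"lat",np.percentile(Y[k],[2,98]),"z",np.median(P[k,2]))
r=cv2.minAreaRect(P[k][:,:2].astype(np.float32)); print(r)
E
python3 s.py
```

```text
2158 along [-0.1368661  -0.08304885] lat [-0.010136    0.01038984] z 0.12118796329598869
((0.5153218507766724, 0.07853832840919495), (0.05517711117863655, 0.021500777453184128), 14.23498821258545)
39.2 [0.4902 0.0718 0.4232] [-3.1412e+00  8.0000e-04  2.5850e-01] F [-0.34  0.08 -0.31] T [-0.068  0.046  0.022] 0.6068044865857503 0.0 q6 1.318 tau6 0.0003
```

The handle centre is 110 mm from the mark (allowed 60–118), the lateral offset is about 0, and the gauge lies flat. Handing in.

```bash
python3 -c "
from cell import hand_in
print(hand_in())"
```

```text
the job is handed in; nothing more can be done
None
```

I handed the job in at about 39 s. The 6 mm gauge lies flat under the foot with its handle centre about 110 mm from the screw axis, lightly nipped at about 5 N by the last drag check. No result came back from the hand-in, and I did not re-measure the other gauges and bench items afterwards.

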